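Count porcelain blanks off the tray through the gate

TASK

Count off the three round porcelain blanks for firing: with the fingertips, gently sweep them across the wooden counting tray and out through the narrow gate in its rim, one at a time, so that each slides down into the slot beyond. Only push them along the tray, never pinch or lift them; the square blank stays behind on the tray, and the jar and the cup beside the tray are left alone.

Things in the scene. Friction and masses are not known exactly. Their poses are not given: they have to be found in the camera images.
- tray: fixed wooden counting tray. Origin on the bench surface below the middle of the gate; x points out through the gate, away from the deck, z up. Flat deck 56 mm above the bench: x = -225 to 0 mm, y = -150 to 150 mm. Rim all round 16 mm above the deck, 10 mm thick; on the gate side it fills x = 0 to 10 mm and is open only at the gate
- gate (a point): middle of the gate, on the deck surface at the deck's edge (tray x = 0). The gate is 42 mm wide between rounded cheeks (radius 5 mm), open above. The deck ends here and the slot's steel chute begins: a blank tips over and slides in once its centre is past the edge, so the fingers need not enter the gate
- slot (a point): middle of the flat, cork-lined end of the slot (tray x = 82 mm). The slot is an open-topped trough behind the gate, 60 mm wide, from tray x = 0 to 110 mm; a steel chute slopes down from the gate at 40 degrees to the floor, 46 mm below the deck; its walls stand as high as the rim
- blank1: round glazed white porcelain blank lying flat, a plain disc 32 mm across and 10 mm thick with a slightly hollowed top and an upright edge, 14 to 26 g; origin at its centre, 5 mm above the deck. All three round blanks are alike
- blank2: round glazed white porcelain blank lying flat, a plain disc 32 mm across and 10 mm thick with a slightly hollowed top and an upright edge, 14 to 26 g; origin at its centre, 5 mm above the deck. All three round blanks are alike
- blank3: round glazed white porcelain blank lying flat, a plain disc 32 mm across and 10 mm thick with a slightly hollowed top and an upright edge, 14 to 26 g; origin at its centre, 5 mm above the deck. All three round blanks are alike
- square: square white porcelain blank of another order, 28 x 28 mm and 10 mm thick, lying flat on the deck; origin at its centre
- jar: amber glass colour jar with a black cap, 50 mm across and 70 mm tall, standing loose on the bench to the right of the tray (tray -y side); origin at the centre of its underside
- cup: white porcelain cup, 76 mm across and 62 mm tall, standing loose on the bench to the left of the tray (tray +y side); origin at the centre of its underside
Things that resemble listed ones, but are neither listed nor needed, are in the scene too. What is shaped like the blank2 but red is not meant.

How it is judged:
By the outcome, as a careful person would: the job done as asked, in the order asked, and still so for the second after the job is handed in, with the robot touching nothing.
It also fails if it takes over 54 s, if anything falls off the work surface, if the arm or the gripper's body presses on something with over 40 N, if the wrist force passes 120 N, or if a joint passes its speed limit or range.

ROBOT

A 6-joint arm with a two-finger parallel gripper is mounted at the origin on the work surface. World frame = base frame: x ahead of the robot, y to its left, z up, the work surface at z = 0. Lengths are in m, angles in rad, forces in N, time in s.
With the tool pointing down it reaches from about 0.35 to 0.875 m from the base axis. Payload 15.5 kg.
Tool frame: the origin (TCP) lies on the centre line of the jaws, within the pads' length; the fingertips stand 25 mm ahead of it and the grasp point (between the pads) lies 6 mm ahead of it (arm.tcp_to_tips is the distance from the TCP to the fingertips, in m); z points along the fingers, y is the line along which they close (so a half turn about z gives the same grasp; the last joint's range is limited). The gripper opens to 85 mm and grips with 20 to 120 N. Pads are 22 mm wide; open, the fingers measure 114 mm over their backs; the gripper's body (76 mm by 85 mm) begins 54 mm behind the grasp point. The pads swing forward as they close: fully open they stand 13 mm farther back than shut.
Start: joints at [-1.272, 0.494, 1.345, -0, 1.302, -0.096], TCP at [0.24, -0.577, 0.225] pointing down, gripper open.
Joint ranges: [-2.91, 2.91], [-0.82, 2.16], [0.22, 2.67], [-1.22, 4.37], [0.12, 2.79], [-3.08, 3.08]. Speed limits (rad/s): [1.89, 1.89, 2.57, 3.01, 3.01, 3.01].

INTERFACE

Orientations are given as a 3x3 rotation matrix whose columns are the frame's x, y, z axes.
In Python, from cell import arm gives the robot as it stands.
- The arm moves only by the tool send_rows, never from a script. Its argument "moves" is a list that holds one entry, the list of rows, each a list of 4 numbers: the shift along the tool's x, y, z in m, then the turn about the tool's z in rad. In form: [[[dx, dy, dz, yaw], ...]]. A call has 1 to 8 rows; each row shifts and turns the commanded pose from where the row before left it, along the tool's axes as they then stand; what a row does not reach is not made up. A row lasts 1/10 s, in which the tool goes at most 50 mm and 8.59 degrees, less where a joint would pass 70% of its speed; a pose out of reach is approached as far as the arm can. A call with a gripper value outside its range is refused whole. "fingers" is the finger opening in m, from 0 to 0.0854, set as the call begins (left out, the last holds). The fingers move at their own pace and stop on an object; the grip force is fixed at half the most. Time passes only in rows, so rows that do not move let the fingers close. It gives the time, the measured TCP pose, the force, the opening and the grip force at its end, in the units of the state.
- arm.get_obs(): the state, without advancing time (a new reading comes with each control period).
- arm.read_camera(name): name is "side" or "top"; returns the picture (480x640x3 uint8, blue, green, red); there is no depth.
- arm.camera_info(name): a dict with "vfov" (degrees; the focal length in pixels is half the picture's height over the tangent of half this angle, whatever the lens; pixels are square), "cx", "cy" (the principal point, pixels), "R" (3x3) and "t" (3): a world point X has camera coordinates R X + t. Camera axes: x right, y down, z forward; pixel columns grow to the right and rows downward; lengths in m; the calibration is good to about 2 mm. A picture is of the moment at which its call begins. camera_info takes no time and is no camera call.
- arm.sign_off(): hands the job in; it is judged then, once.
The state is a dict: "time": time; "qpos": joint angles; "joint_vel": joint speeds; "effort": joint torques, N m; "tool_pos": TCP position; "tcp_rot": TCP orientation; "force": force on the tool from outside, world axes, zero at the start; "torque": the same for the moment, N m; "opening": finger opening in m; "grip_force": force on a finger pad.
Only numpy, scipy, OpenCV 4.12 (cv2) and the standard library are available. Lean on these libraries where they do the work, as an engineer would, in place of code of your own. Each camera call takes 0.05 s, during which the arm holds its last target. There are 200 camera calls.

## Working session

There is one attempt and no reset: what is moved stays moved. The work goes in short steps, Python scripts to look and compute and a tool call to move; the robot and the scene stay as the last step left them, time stands still between calls to the robot, and variables do not carry over. Pictures are saved under pics/ and viewed, at most 10 in all, crops included, and the job is handed in when it is done.

Besides the shell and the picture viewer there is one more tool, called as a command line: name --argument value ..., lists and objects as JSON in quotes. send_rows: Moves the arm, as the interface text tells. Its arguments: {"type":"object","properties":{"moves":{"type":"array"},"fingers":{"type":"number"}},"required":["moves"]}

```bash
mkdir -p pics; python3 - <<'E'
from cell import arm
import cv2
for n in("top","side"):
    cv2.imwrite(f"pics/{n}0.png",arm.read_camera(n)); c=arm.camera_info(n); print(n,c)
o=arm.get_obs(); print(o["time"],o["tool_pos"],o["tcp_rot"],o["opening"],arm.tcp_to_tips)
E
```

```text
top {'vfov': 43.11345785968568, 'cx': 327.9742044497474, 'cy': 237.74132573482223, 'R': array([[-1.07227966e-02, -9.99941244e-01, -1.59049392e-03],
       [-9.98217444e-01,  1.07976744e-02, -5.86970539e-02],
       [ 5.87107788e-02,  9.58262202e-04, -9.98274575e-01]]), 't': array([0.00755863, 0.54515323, 1.1878843 ])}
side {'vfov': 42.98238826145611, 'cx': 324.49826653839574, 'cy': 244.90201712075438, 'R': array([[-0.97186153, -0.23483582, -0.01836569],
       [-0.16022778,  0.71621867, -0.6792333 ],
       [ 0.17266216, -0.65717803, -0.73369259]]), 't': array([0.5160821 , 0.12720876, 0.96465994])}
0.1 [ 0.23970898 -0.57685576  0.22476058] [[ 9.23475280e-01  3.83657795e-01 -3.22929337e-04]
 [ 3.83657919e-01 -9.23474715e-01  1.02614495e-03]
 [ 9.54714315e-05 -1.07151389e-03 -9.99999421e-01]] 0.08572813427665095 0.025
```

View pics/top0.png

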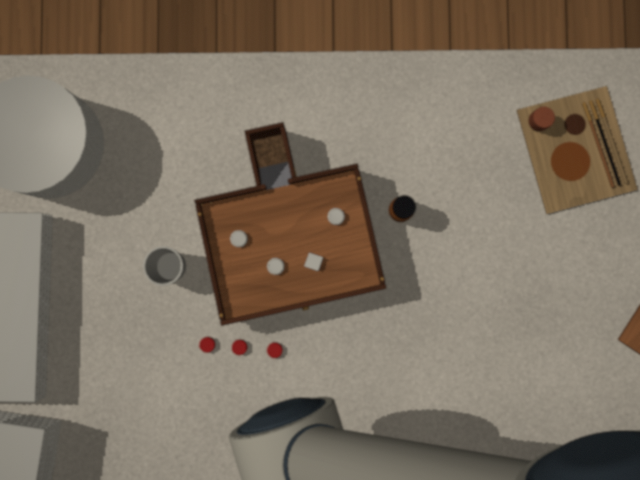

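View pics/side0.png

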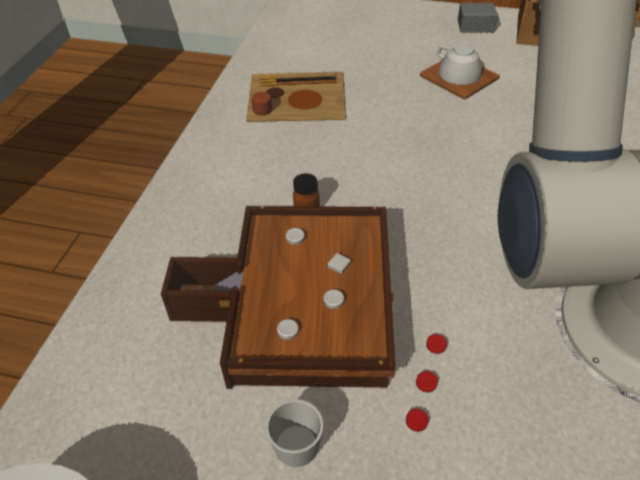

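The top view shows three round white blanks at (239,239), (336,216) and (276,267). The square is at (314,262), the gate near (276,185), the jar at (403,208) and the cup at (165,265). The red discs at (208,345), (240,347) and (275,350) are decoys off the tray.

```bash
cat > h.py <<'E'
from cell import arm
import cv2, numpy as np
from scipy.optimize import least_squares
def ray(n,uv,z):
    c=arm.camera_info(n); f=240/np.tan(np.radians(c["vfov"]/2)); R,t=c["R"],c["t"]
    d=R.T@np.array([(uv[0]-c["cx"])/f,(uv[1]-c["cy"])/f,1]); o=-R.T@t
    return (o+d*(z-o[2])/d[2])[:2]
def whites(n,img,box):
    x0,y0,x1,y1=box; hsv=cv2.cvtColor(img,cv2.COLOR_BGR2HSV)[y0:y1,x0:x1]
    m=((hsv[...,1]<70)&(hsv[...,2]>125)).astype(np.uint8)
    k,_,s,c=cv2.connectedComponentsWithStats(m)
    return [((c[i]+[x0,y0]).round(1),int(s[i,4]),ray(n,c[i]+[x0,y0],.064)) for i in range(1,k) if 40<s[i,4]<900]
E
python3 - <<'E'
from h import *
t=cv2.imread("pics/top0.png"); s=cv2.imread("pics/side0.png")
P=np.array([ray("top",p,.072) for p in [(196,200),(357,166),(384,288),(222,323)]])
Q=np.array([[10,160],[10,-160],[-235,-160],[-235,160]])/1000
def T(p,q): c,s=np.cos(p[2]),np.sin(p[2]); return np.atleast_2d(q)@np.array([[c,s],[-s,c]])+p[:2]
r=least_squares(lambda p:(T(p,Q)-P).ravel(),[.7,.05,.2]); p=r.x; print("tray",p,(r.fun*1000).round(1))
c,sn=np.cos(p[2]),np.sin(p[2]); R=np.array([[c,-sn],[sn,c]])
for n,im,b in(("top",t,(215,195,370,300)),("side",s,(250,220,382,352))):
    for u,a,w in whites(n,im,b): print(n,u,a,w.round(4),((w-p[:2])@R*1000).round(1))
a=cv2.resize(t[110:330,180:420],None,fx=3.3,fy=2.7*3.3/2.7,interpolation=cv2.INTER_CUBIC)[:600]
cv2.imwrite("pics/c0.png",cv2.resize(t[120:300,180:420],None,fx=3.3,fy=3.3,interpolation=cv2.INTER_CUBIC))
E
```

```text
tray [0.64132739 0.09644565 0.20208647] [ 2.7  4.   5.2 -3.2 -2.9 -4.8 -5.   4. ]
top [335.  215.6] 198 [ 0.5844 -0.0122] [-77.6 -95. ]
top [237.6 238. ] 199 [0.5437 0.1737] [-80.2  95.2]
top [312.9 261.2] 212 [0.498  0.0308] [-153.6  -35.6]
top [274.5 265.7] 203 [0.4904 0.1036] [-146.4   37.3]
side [294.2 235.2] 224 [ 0.5844 -0.009 ] [-77.  -91.8]
side [338.1 262.5] 259 [0.499  0.0344] [-151.9  -32.2]
side [333.  298.3] 290 [0.4907 0.1069] [-145.5   40.5]
side [286.9 328.4] 317 [0.5441 0.1762] [-79.3  97.6]
```

View pics/c0.png

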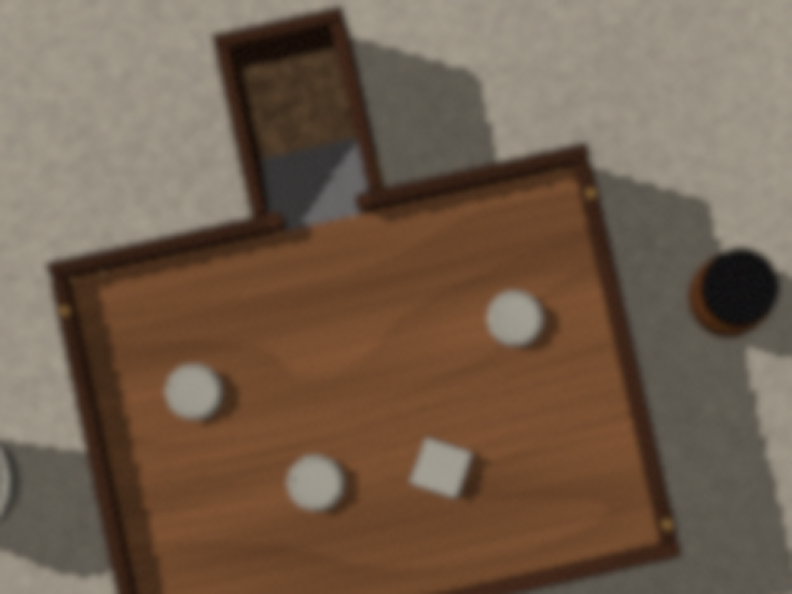

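The crop confirms three round blanks and one square. The gate cheeks are at about (266,186) and (289,181). I'll check the tray axis against the gate and slot.

```bash
python3 - <<'E'
from h import *
def cr(x,y): return (180+x/3.3-.35,120+y/3.3-.35)
p=np.array([.64133,.09645,.20209]);c,s=np.cos(p[2]),np.sin(p[2]); R=np.array([[c,-s],[s,c]])
for n,q,z in [("cheekL",(286,220),.072),("cheekR",(358,203),.072),("slotL",(217,37),.072),("slotR",(341,9),.072),("rimTL",(50,265),.072),("rimTR",(586,147),.072),("rimBR",(679,551),.072),("edgeL",(296,228),.056),("edgeR",(362,214),.056)]:
    w=ray("top",cr(*q),z); print(n,w.round(4),((w-p[:2])@R*1000).round(1))
E
```

```text
cheekL [0.641  0.1177] [ 3.9 20.9]
cheekR [0.6504 0.0762] [  4.8 -21.7]
slotL [0.748  0.1571] [116.7  38. ]
slotR [0.7637 0.0852] [117.6 -35.5]
rimTL [0.6164 0.2535] [  7.1 158.8]
rimTR [ 0.6815 -0.0555] [   8.8 -156.9]
rimBR [ 0.4487 -0.1054] [-229.2 -159. ]
edgeL [0.6386 0.1135] [ 0.7 17.3]
edgeR [0.6464 0.0749] [  0.6 -22.1]
```

```bash
cat > plan.py <<'E'
# waypoints: tray x, y [mm], heading [deg] of tool x in tray, TCP z [mm], rows; pushes: x,y are the TCP
from cell import arm
import numpy as np
G=np.array([.641,.098]); Y=.205
def plan(wps):
    o=arm.get_obs(); R=o["tcp_rot"]; p=np.array(o["tool_pos"]); th=np.arctan2(R[1,0],R[0,0])
    print("t",round(o["time"],2),"F",np.round(o["force"],1),"open",round(o["opening"],4),"at",to_tray(p,th))
    rows=[]
    for x,y,h,z,n in wps:
        c,s=np.cos(Y),np.sin(Y)
        P=np.array([G[0]+(c*x-s*y)/1e3,G[1]+(s*x+c*y)/1e3,z/1e3]); H=Y+np.radians(h); p0,t0=p.copy(),th
        dH=(H-t0+np.pi)%(2*np.pi)-np.pi
        for i in range(1,n+1):
            d=p0+(P-p0)*i/n-p; c2,s2=np.cos(th),np.sin(th)
            r=np.round([d[0]*c2+d[1]*s2,d[0]*s2-d[1]*c2,-d[2]],3); a=round(th-(t0+dH*i/n),2)
            p=p+np.array([r[0]*c2+r[1]*s2,r[0]*s2-r[1]*c2,-r[2]]); th-=a
            rows.append([float(v)+0 for v in r]+[float(a)])
    for i in range(0,len(rows),8): print(str(rows[i:i+8]).replace(" ",""))
def to_tray(p,th):
    d=p[:2]-G; c,s=np.cos(Y),np.sin(Y)
    return np.round([1e3*(c*d[0]+s*d[1]),1e3*(c*d[1]-s*d[0]),np.degrees(th-Y),1e3*p[2]],1)
E
python3 -c "
from plan import *
plan([(-181,50,-20,150,20),(-181,50,-20,84,4)])"
```

```text
t 0.1 F [-0.2  1.   0.2] open 0.0857 at [-530.3 -579.    10.8  224.8]
[[0.023,-0.028,0.004,0.03],[0.022,-0.028,0.003,0.02],[0.022,-0.029,0.004,0.03],[0.021,-0.029,0.004,0.03],[0.02,-0.03,0.004,0.02],[0.019,-0.03,0.003,0.03],[0.018,-0.031,0.004,0.03],[0.018,-0.032,0.004,0.03]]
[[0.016,-0.032,0.004,0.02],[0.016,-0.032,0.003,0.03],[0.015,-0.033,0.004,0.03],[0.014,-0.033,0.004,0.02],[0.013,-0.033,0.004,0.03],[0.012,-0.034,0.003,0.03],[0.011,-0.035,0.004,0.02],[0.011,-0.034,0.004,0.03]]
[[0.009,-0.035,0.004,0.03],[0.009,-0.035,0.003,0.02],[0.007,-0.035,0.004,0.03],[0.007,-0.035,0.004,0.03],[0.0,0.0,0.016,-0.0],[0.0,0.0,0.017,-0.0],[0.0,0.0,0.016,-0.0],[0.0,0.0,0.017,-0.0]]
```

send_rows --moves '[[[0.023,-0.028,0.004,0.03],[0.022,-0.028,0.003,0.02],[0.022,-0.029,0.004,0.03],[0.021,-0.029,0.004,0.03],[0.02,-0.03,0.004,0.02],[0.019,-0.03,0.003,0.03],[0.018,-0.031,0.004,0.03],[0.018,-0.032,0.004,0.03]]]' --fingers 0.018

```text
time: 0.9
tool_pos: [0.3257, -0.3007, 0.195]
tcp_rot: [[0.985, 0.171, -0.0], [0.171, -0.985, 0.0], [-0.0, -0.0, -1.0]]
force: [0.9, 0.5, -0.6]
opening: 0.0181
grip_force: 0.0
```

send_rows --moves '[[[0.016,-0.032,0.004,0.02],[0.016,-0.032,0.003,0.03],[0.015,-0.033,0.004,0.03],[0.014,-0.033,0.004,0.02],[0.013,-0.033,0.004,0.03],[0.012,-0.034,0.003,0.03],[0.011,-0.035,0.004,0.02],[0.011,-0.034,0.004,0.03]]]'

```text
time: 1.7
tool_pos: [0.4113, -0.026, 0.1651]
tcp_rot: [[0.999, -0.037, -0.0], [-0.037, -0.999, 0.0], [-0.0, -0.0, -1.0]]
force: [1.3, -0.1, 0.9]
opening: 0.0183
grip_force: 0.0
```

send_rows --moves '[[[0.009,-0.035,0.004,0.03],[0.009,-0.035,0.003,0.02],[0.007,-0.035,0.004,0.03],[0.007,-0.035,0.004,0.03],[0,0,0,0],[0,0,0,0]]]'

```text
time: 2.3
tool_pos: [0.4535, 0.1102, 0.15]
tcp_rot: [[0.99, -0.144, -0.001], [-0.144, -0.99, -0.0], [-0.001, 0.0, -1.0]]
force: [0.2, 0.5, -0.2]
opening: 0.0183
grip_force: 0.0
```

```bash
python3 -c "
from plan import *
import cv2
plan([(-181,50,-20,110,2),(-181,50,-20,84,3)])
cv2.imwrite('pics/s1.png',arm.read_camera('side'))"
```

```text
t 2.3 F [ 0.2  0.5 -0.2] open 0.0183 at [-181.1   50.1  -20.   150. ]
[[0.0,0.0,0.02,-0.0],[0.0,0.0,0.02,-0.0],[0.0,0.0,0.009,-0.0],[0.0,0.0,0.008,-0.0],[0.0,0.0,0.009,-0.0]]
```

View pics/s1.png

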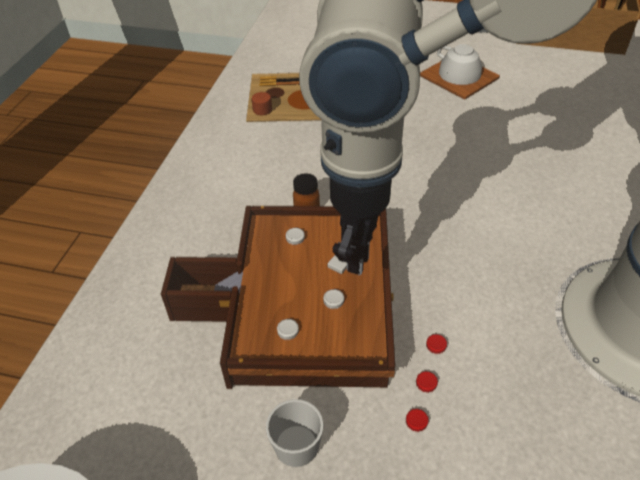

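The gripper is above the deck behind blank C, which is at (333,298), with both fingers narrowed into a cradle. I'll lower it and push.

send_rows --moves '[[[0,0,0.02,0],[0,0,0.02,0],[0,0,0.009,0],[0,0,0.008,0],[0,0,0.009,0],[0,0,0,0]]]'

```text
time: 2.95
tool_pos: [0.4535, 0.1094, 0.0837]
tcp_rot: [[0.989, -0.146, -0.001], [-0.146, -0.989, -0.0], [-0.001, 0.0, -1.0]]
force: [-0.4, -0.2, 0.2]
opening: 0.018
grip_force: 0.0
```

```bash
python3 -c "
from plan import *
plan([(-73.5,8.5,-20,84,11),(-84,11,-20,84,1),(-92,0,0,84,4)])"
```

```text
t 2.95 F [-0.4 -0.2  0.2] open 0.018 at [-181.3   49.4  -20.1   83.7]
[[0.01,0.0,0.0,-0.0],[0.011,0.0,0.0,-0.0],[0.01,0.0,0.0,-0.0],[0.011,0.0,0.0,-0.0],[0.01,0.001,0.0,-0.0],[0.011,0.0,0.0,-0.0],[0.01,0.0,0.0,-0.0],[0.011,0.0,0.0,-0.0]]
[[0.01,0.0,0.0,-0.0],[0.011,0.0,0.0,-0.0],[0.01,0.0,0.0,-0.0],[-0.01,0.002,0.0,-0.0],[-0.001,0.003,0.0,-0.09],[-0.001,0.003,0.0,-0.09],[-0.002,0.003,0.0,-0.08],[-0.002,0.003,0.0,-0.09]]
```

send_rows --moves '[[[0.007,0,0,0],[0.01,0,0,0],[0.011,0,0,0],[0.011,0,0,0],[0.011,0.001,0,0],[0.011,0,0,0],[0.011,0,0,0],[0.011,0,0,0]]]'

```text
time: 3.75
tool_pos: [0.5367, 0.0964, 0.0843]
tcp_rot: [[0.989, -0.146, -0.0], [-0.146, -0.989, 0.0], [-0.0, -0.0, -1.0]]
force: [-0.6, 0.8, -1.0]
opening: 0.0183
grip_force: 0.0
```

send_rows --moves '[[[0.011,0,0,0],[0.011,0,0,0],[0.007,0,0,0],[0.003,0,0,0],[-0.01,0.002,0,0],[-0.008,0.002,0,0],[0,0,0,0]]]'

```text
time: 4.45
tool_pos: [0.5468, 0.0906, 0.0842]
tcp_rot: [[0.989, -0.145, -0.002], [-0.145, -0.989, -0.0], [-0.002, 0.0, -1.0]]
force: [0.1, 0.4, 0.1]
opening: 0.0178
grip_force: 0.0
```

```bash
python3 -c "
from plan import *
import cv2
from h import *
t=arm.read_camera('top');s=arm.read_camera('side')
c_,s_=np.cos(Y),np.sin(Y)
for n,im,b in(('top',t,(215,195,370,300)),('side',s,(250,220,382,352))):
    for u,a,w in whites(n,im,b): d=(w-G)*1e3; print(n,u,a,(c_*d[0]+s_*d[1]).round(1),(c_*d[1]-s_*d[0]).round(1))
cv2.imwrite('pics/b2.png',np.hstack([cv2.resize(t[110:310,190:390],None,fx=2,fy=2,interpolation=2),cv2.resize(s[190:390,160:360],None,fx=2,fy=2,interpolation=2)]))
plan([(-92,0,0,84,4)])"
```

```text
top [304.4 215.2] 574 -64.5 -39.6
top [335.2 215.7] 204 -77.9 -96.8
top [304.3 261.4] 232 -150.5 -20.8
top [274.6 265.8] 202 -146.7 36.1
top [305.3 295.5] 129 -213.9 -9.0
top [286.9 296.4] 42 -208.1 25.5
side [338.9 263. ] 233 -153.3 -32.4
side [333.  298.3] 293 -145.5 39.3
side [287.  328.5] 324 -79.1 96.4
t 4.55 F [-0.1  0.9 -0.3] open 0.0181 at [-92.   11.6 -20.1  84.5]
[[0.001,0.003,0.0,-0.09],[0.001,0.003,0.0,-0.09],[0.0,0.002,0.0,-0.08],[0.001,0.003,0.0,-0.09]]
```

View pics/b2.png

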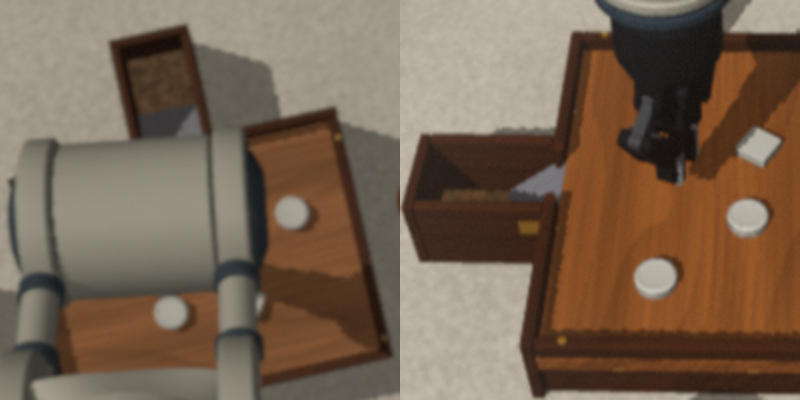

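Blank C hasn't moved, so the fingers passed over it or beside it. I'll project the fingertips into the side view to see which.

```bash
python3 -c "
from plan import *
import cv2
from h import *
o=arm.get_obs();R=np.array(o['tcp_rot']);p=np.array(o['tool_pos'])
s=arm.read_camera('side');c=arm.camera_info('side');f=240/np.tan(np.radians(c['vfov']/2))
s=cv2.resize(s[190:340,240:400],None,fx=5,fy=4*1.25,interpolation=2)[:600]
for q,col in [((0,0,.025),(0,255,0)),((.011,.009,.025),(0,0,255)),((.011,-.009,.025),(255,0,0)),((.011,.023,.025),(0,255,255)),((.011,-.023,.025),(255,255,0)),((0,0,0),(255,0,255))]:
    X=c['R']@(p+R@np.array(q))+c['t'];u=(X[0]/X[2]*f+c['cx'],X[1]/X[2]*f+c['cy']);print(q,np.round(u,1))
    cv2.circle(s,(int((u[0]-240)*5),int((u[1]-190)*5)),4,col,-1)
cv2.imwrite('pics/s3.png',s)"
```

```text
(0, 0, 0.025) [299.4 285.6]
(0.011, 0.009, 0.025) [295.3 279.5]
(0.011, -0.009, 0.025) [290.6 287.8]
(0.011, 0.023, 0.025) [298.8 273.2]
(0.011, -0.023, 0.025) [286.9 294.4]
(0, 0, 0) [298.6 275.4]
```

View pics/s3.png

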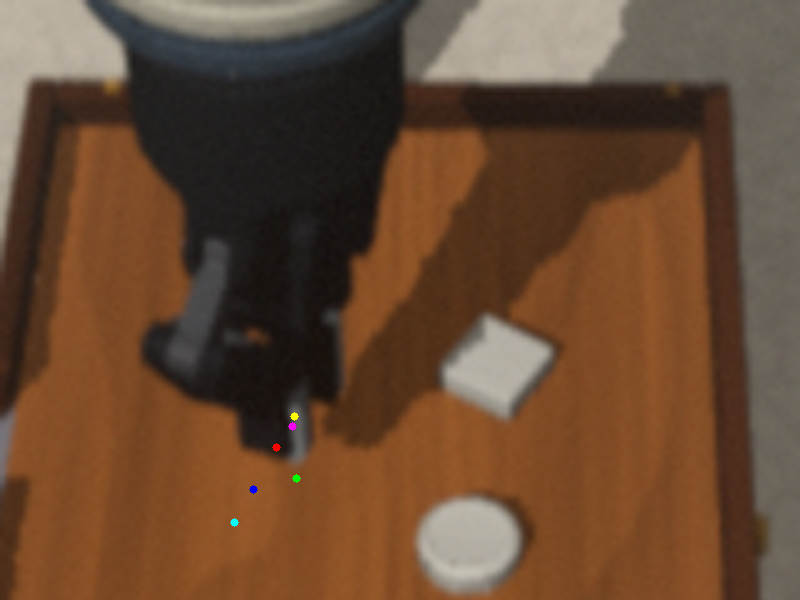

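send_rows --moves '[[[0,0,0.003,0],[0,0,0.003,0],[0,0,0,0],[0,0,0,0]]]'

```text
time: 5.0
tool_pos: [0.549, 0.0906, 0.0781]
tcp_rot: [[0.989, -0.146, -0.0], [-0.146, -0.989, -0.0], [-0.0, 0.0, -1.0]]
force: [-0.1, 0.4, -0.1]
opening: 0.018
grip_force: 0.0
```

send_rows --moves '[[[0,0,0.001,0],[0,0,0.001,0],[0,0,0,0]]]'

```text
time: 5.3
tool_pos: [0.549, 0.0906, 0.0762]
tcp_rot: [[0.989, -0.146, -0.0], [-0.146, -0.989, -0.0], [-0.0, 0.0, -1.0]]
force: [-0.5, 1.0, 0.7]
opening: 0.018
grip_force: 0.0
```

The nominal tips are now below the deck and still touch nothing, so the real tips sit higher than stated. I'll keep feeling downward.

send_rows --moves '[[[0,0,0.001,0],[0,0,0.001,0],[0,0,0,0]]]'

```text
time: 5.6
tool_pos: [0.5489, 0.0906, 0.0741]
tcp_rot: [[0.989, -0.146, -0.0], [-0.146, -0.989, 0.0], [-0.0, 0.0, -1.0]]
force: [0.2, 0.2, -0.4]
opening: 0.0178
grip_force: 0.0
```

send_rows --moves '[[[0,0,0.001,0],[0,0,0.001,0],[0,0,0,0]]]'

```text
time: 5.9
tool_pos: [0.5489, 0.0906, 0.0721]
tcp_rot: [[0.989, -0.146, -0.0], [-0.146, -0.989, -0.0], [-0.0, 0.0, -1.0]]
force: [-0.1, -0.6, 0.5]
opening: 0.018
grip_force: 0.0
```

```bash
python3 -c "
from plan import *
import cv2
s=arm.read_camera('side');o=arm.get_obs();print(o['tool_pos'],o['force'])
cv2.imwrite('pics/s4.png',cv2.resize(s[220:320,250:383],None,fx=6,fy=6,interpolation=2))"
```

```text
[0.54899376 0.09061036 0.07221238] [-0.4669372   0.54553939  0.21100873]
```

View pics/s4.png

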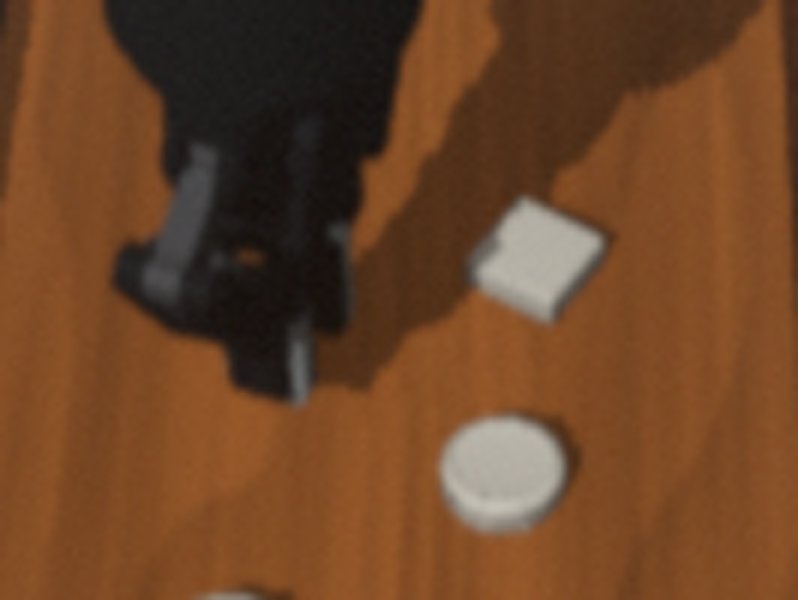

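send_rows --moves '[[[0,0,0.001,0],[0,0,0.001,0],[0,0,0.001,0],[0,0,0,0]]]'

```text
time: 6.35
tool_pos: [0.5489, 0.0906, 0.0691]
tcp_rot: [[0.989, -0.146, -0.0], [-0.146, -0.989, -0.0], [-0.0, 0.0, -1.0]]
force: [0.7, 0.0, 0.3]
opening: 0.0179
grip_force: 0.0
```

send_rows --moves '[[[0,0,0.001,0],[0,0,0.001,0],[0,0,0.001,0],[0,0,0,0]]]'

```text
time: 6.75
tool_pos: [0.5489, 0.0906, 0.0661]
tcp_rot: [[0.989, -0.146, -0.0], [-0.146, -0.989, -0.0], [-0.0, 0.0, -1.0]]
force: [-0.2, -0.2, -0.3]
opening: 0.0181
grip_force: 0.0
```

send_rows --moves '[[[0,0,0.001,0],[0,0,0.001,0],[0,0,0.001,0],[0,0,0,0]]]'

```text
time: 7.15
tool_pos: [0.5489, 0.0906, 0.0631]
tcp_rot: [[0.989, -0.146, -0.0], [-0.146, -0.989, 0.0], [-0.0, 0.0, -1.0]]
force: [-0.1, -0.5, -0.5]
opening: 0.0176
grip_force: 0.0
```

send_rows --moves '[[[0,0,0.001,0],[0,0,0.001,0],[0,0,0.001,0],[0,0,0,0]]]'

```text
time: 7.55
tool_pos: [0.5489, 0.0906, 0.0601]
tcp_rot: [[0.989, -0.146, -0.0], [-0.146, -0.989, -0.0], [-0.0, 0.0, -1.0]]
force: [0.5, -0.2, -0.2]
opening: 0.0182
grip_force: 0.0
```

```bash
python3 -c "
from plan import *
import cv2
s=arm.read_camera('side')
m=(s.max(2)<70)[240:330,275:345]
for r in range(90):
    k=np.flatnonzero(m[r])
    if len(k): print(r+240,k.min()+275,k.max()+275,len(k),end=' | ')
cv2.imwrite('pics/s5.png',cv2.resize(s[220:320,250:383],None,fx=6,fy=6,interpolation=2))"
```

```text
240 276 315 40 | 241 277 315 39 | 242 277 315 39 | 243 278 315 38 | 244 278 314 37 | 245 278 314 37 | 246 278 314 37 | 247 278 314 37 | 248 278 314 37 | 249 278 314 37 | 250 278 313 36 | 251 278 312 34 | 252 278 310 33 | 253 278 309 32 | 254 278 309 29 | 255 278 309 28 | 256 279 310 28 | 257 280 310 27 | 258 285 310 26 | 259 285 309 25 | 260 284 309 26 | 261 284 309 26 | 262 284 308 25 | 263 283 307 25 | 264 283 308 26 | 265 282 308 27 | 266 275 308 29 | 267 275 308 30 | 268 275 308 32 | 269 275 308 34 | 270 275 308 31 | 271 280 308 29 | 272 280 309 30 | 273 275 308 31 | 274 275 309 35 | 275 275 308 34 | 276 275 308 34 | 277 275 308 34 | 278 277 308 32 | 279 278 308 31 | 280 279 307 29 | 281 284 306 22 | 282 287 302 14 | 283 288 302 13 | 284 289 302 12 | 285 289 302 12 | 286 289 302 12 | 287 289 302 11 | 288 289 302 11 | 289 290 302 10 | 290 293 298 6 | 291 296 297 2 |
```

View pics/s5.png

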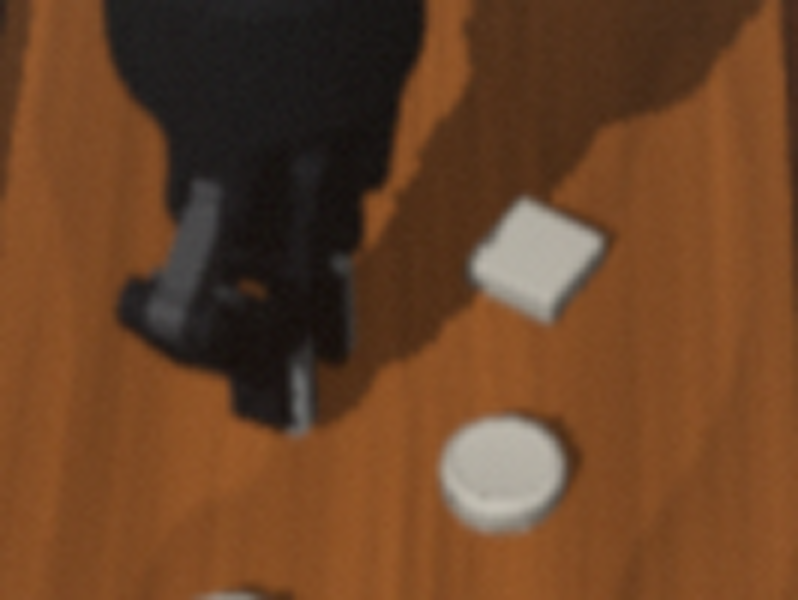

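The fingertips actually sit about 31 mm above where they should be, level with the TCP, and still roughly 10 mm above the deck. I'll lower 6 mm more in guarded steps.

send_rows --moves '[[[0,0,0.001,0],[0,0,0.001,0],[0,0,0.001,0],[0,0,0,0]]]'

```text
time: 8.0
tool_pos: [0.549, 0.0906, 0.0571]
tcp_rot: [[0.989, -0.146, -0.0], [-0.146, -0.989, 0.0], [-0.0, 0.0, -1.0]]
force: [-0.4, -0.2, -0.0]
opening: 0.018
grip_force: 0.0
```

send_rows --moves '[[[0,0,0.001,0],[0,0,0.001,0],[0,0,0.001,0],[0,0,0,0]]]'

```text
time: 8.4
tool_pos: [0.5489, 0.0906, 0.0541]
tcp_rot: [[0.989, -0.146, -0.0], [-0.146, -0.989, -0.0], [-0.0, 0.0, -1.0]]
force: [-0.2, 0.2, -0.0]
opening: 0.0182
grip_force: 0.0
```

send_rows --moves '[[[0,0,0.001,0],[0,0,0.001,0],[0,0,0,0]]]'

```text
time: 8.7
tool_pos: [0.5489, 0.0906, 0.0521]
tcp_rot: [[0.989, -0.146, -0.0], [-0.146, -0.989, -0.0], [-0.0, 0.0, -1.0]]
force: [-0.4, -1.1, 0.7]
opening: 0.0181
grip_force: 0.0
```

send_rows --moves '[[[0,0,0.001,0],[0,0,0.001,0],[0,0,0,0]]]'

```text
time: 9.0
tool_pos: [0.549, 0.0906, 0.0503]
tcp_rot: [[0.989, -0.146, 0.0], [-0.146, -0.989, 0.0], [0.0, -0.0, -1.0]]
force: [-0.3, 0.1, -0.4]
opening: 0.0183
grip_force: 0.0
```

send_rows --moves '[[[0,0,0.001,0],[0,0,0.001,0],[0,0,0,0]]]'

```text
time: 9.3
tool_pos: [0.5491, 0.0906, 0.0501]
tcp_rot: [[0.989, -0.146, 0.001], [-0.146, -0.989, 0.0], [0.001, -0.0, -1.0]]
force: [-10.1, -0.4, 40.7]
opening: 0.018
grip_force: 20.0
```

Contact with the deck came at TCP z = 0.050, so the working height is about 0.0545. I'll lift and go back behind blank C.

send_rows --moves '[[[0,0,-0.004,0],[0,0,-0.01,0],[0,0,-0.014,0],[0,0,0,0]]]'

```text
time: 9.7
tool_pos: [0.55, 0.0907, 0.0779]
tcp_rot: [[0.989, -0.146, 0.003], [-0.146, -0.989, 0.0], [0.002, -0.001, -1.0]]
force: [0.9, -0.1, -0.0]
opening: 0.0177
grip_force: 0.0
```

```bash
python3 -c "
from plan import *
plan([(-181,50,-20,77,4),(-181,50,-20,77,1),(-181,50,-20,54.5,3),(-73.5,8.5,-20,54.5,12),(-92,14,-20,54.5,2)])"
```

```text
t 9.7 F [ 0.9 -0.1 -0. ] open 0.0177 at [-90.6  11.4 -20.1  77.9]
[[-0.025,-0.001,0.0,-0.0],[-0.024,-0.002,0.0,-0.0],[-0.025,-0.001,0.001,-0.0],[-0.024,-0.001,0.0,-0.0],[0.0,0.0,0.0,-0.0],[0.0,0.0,0.007,-0.0],[0.0,0.0,0.008,-0.0],[0.0,0.0,0.007,-0.0]]
[[0.01,0.0,0.0,-0.0],[0.009,0.0,0.0,-0.0],[0.01,0.0,0.0,-0.0],[0.009,0.001,0.0,-0.0],[0.01,0.0,0.0,-0.0],[0.01,0.0,0.0,-0.0],[0.009,0.0,0.0,-0.0],[0.01,0.0,0.0,-0.0]]
[[0.009,0.0,0.0,-0.0],[0.01,0.001,0.0,-0.0],[0.009,0.0,0.0,-0.0],[0.01,0.0,0.0,-0.0],[-0.01,0.001,0.0,-0.0],[-0.009,0.0,0.0,-0.0]]
```

send_rows --moves '[[[-0.025,-0.001,0,0],[-0.024,-0.002,0,0],[-0.025,-0.001,0.001,0],[-0.024,-0.001,0,0],[0,0,0,0],[0,0,0.007,0],[0,0,0.008,0],[0,0,0.007,0]]]'

```text
time: 10.5
tool_pos: [0.4535, 0.1097, 0.0523]
tcp_rot: [[0.989, -0.146, 0.0], [-0.146, -0.989, 0.0], [0.0, -0.0, -1.0]]
force: [0.7, 0.1, -0.3]
opening: 0.018
grip_force: 0.0
```

send_rows --moves '[[[0.007,0,0,0],[0.009,0,0,0],[0.01,0,0,0],[0.01,0,0,0]]]'

```text
time: 10.9
tool_pos: [0.4899, 0.1044, 0.0535]
tcp_rot: [[0.989, -0.146, 0.001], [-0.146, -0.989, 0.0], [0.001, -0.0, -1.0]]
force: [0.1, 0.5, 0.3]
opening: 0.0175
grip_force: 0.0
```

```bash
cat > look.py <<'E'
from plan import *
from h import *
c_,s_=np.cos(Y),np.sin(Y)
def look(view=('top','side')):
    for n,b in(('top',(215,195,370,300)),('side',(230,212,382,352))):
        if n in view:
            im=arm.read_camera(n)
            for u,a,w in whites(n,im,b):
                if a<345: d=(w-G)*1e3; print(n,u,a,(c_*d[0]+s_*d[1]).round(1),(c_*d[1]-s_*d[0]).round(1))
    return im
E
python3 -c "
from look import *
look()
plan([(-73.5,8.5,-20,54.5,8),(-73.5,8.5,-20,54.5,1),(-92,14,-20,54.5,2)])"
```

```text
top [335.2 215.7] 206 -78.1 -96.8
top [317.2 261. ] 83 -155.0 -44.9
top [294.8 294.2] 83 -207.3 10.0
side [294.3 235.3] 227 -77.3 -93.0
side [313.7 298.9] 80 -115.9 40.9
side [287.  328.5] 324 -79.1 96.4
t 11.0 F [0.4 0.1 0.4] open 0.0179 at [-146.    36.9  -20.1   53.5]
[[0.01,0.0,0.0,-0.0],[0.009,0.0,0.0,-0.0],[0.01,0.001,0.0,-0.0],[0.01,0.0,0.0,-0.0],[0.01,0.0,-0.001,-0.0],[0.009,0.0,0.0,-0.0],[0.01,0.0,0.0,-0.0],[0.01,0.001,0.0,-0.0]]
[[0.0,0.0,0.0,-0.0],[-0.01,0.0,0.0,-0.0],[-0.009,0.001,0.0,-0.0]]
```

send_rows --moves '[[[0.01,0,0,0],[0.009,0,0,0],[0.01,0.001,0,0],[0.01,0,0,0],[0.01,0,0,0],[0.009,0,0,0],[0.01,0,0,0],[0.008,0,0,0]]]'

```text
time: 11.8
tool_pos: [0.5644, 0.0924, 0.0532]
tcp_rot: [[0.989, -0.146, 0.0], [-0.146, -0.989, 0.0], [0.0, -0.0, -1.0]]
force: [-0.3, 0.5, 0.4]
opening: 0.0183
grip_force: 0.0
```

send_rows --moves '[[[0,0,0,0],[-0.01,0,0,0],[-0.02,0,0,0],[-0.02,0,0,0],[0,0,0,0]]]'

```text
time: 12.3
tool_pos: [0.5098, 0.1002, 0.0531]
tcp_rot: [[0.989, -0.145, -0.004], [-0.145, -0.989, -0.0], [-0.004, 0.001, -1.0]]
force: [-0.5, -0.3, 0.4]
opening: 0.0182
grip_force: 0.0
```

```bash
python3 -c "
from look import *
look()
plan([(-110,0,0,54.5,4)])"
```

```text
top [335.2 215.7] 206 -78.1 -96.8
top [297.6 283.8] 172 -189.2 0.7
side [288.6 236.1] 60 -67.9 -91.0
side [273.4 279.7] 272 -50.8 4.2
side [287.  328.5] 323 -79.1 96.4
t 12.4 F [ 0.8  0.5 -0.6] open 0.0179 at [-124.7   28.   -20.1   53.5]
[[0.006,0.005,0.0,-0.09],[0.005,0.006,-0.001,-0.09],[0.005,0.006,0.0,-0.08],[0.004,0.007,0.0,-0.09]]
```

send_rows --moves '[[[0.006,0.005,0,-0.09],[0.005,0.006,-0.001,-0.09],[0.005,0.006,0,-0.08],[0.004,0.007,0,-0.09],[0,0,0,0]]]'

```text
time: 12.9
tool_pos: [0.5349, 0.0748, 0.0544]
tcp_rot: [[0.979, 0.203, 0.001], [0.203, -0.979, -0.0], [0.001, 0.0, -1.0]]
force: [-0.8, -0.5, -0.2]
opening: 0.0184
grip_force: 0.0
```

```bash
python3 -c "
from plan import *
plan([(-42,0,0,54.5,8),(-19,0,0,54.5,3)])"
```

```text
t 12.9 F [-0.8 -0.5 -0.2] open 0.0184 at [-108.6   -1.1   -0.    54.4]
[[0.008,0.0,0.0,-0.0],[0.009,0.0,0.0,-0.0],[0.008,0.0,0.0,-0.0],[0.008,-0.001,0.0,-0.0],[0.009,0.0,0.0,-0.0],[0.008,0.0,0.0,-0.0],[0.008,0.0,0.0,-0.0],[0.009,0.0,0.0,-0.0]]
[[0.008,0.0,0.0,-0.0],[0.007,0.0,0.0,-0.0],[0.008,0.0,0.0,-0.0]]
```

send_rows --moves '[[[0.008,-0.001,0,0],[0.009,0,0,0],[0.008,0,0,0],[0.008,0,0,0],[0.009,0,0,0],[0.008,0,0,0],[0.008,0,0,0]]]'

```text
time: 13.6
tool_pos: [0.5911, 0.0883, 0.0542]
tcp_rot: [[0.979, 0.202, -0.0], [0.202, -0.979, 0.0], [-0.0, -0.0, -1.0]]
force: [-0.5, -0.5, 1.3]
opening: 0.0181
grip_force: 0.0
```

```bash
python3 -c "
from look import *
look(('side',))
plan([(-18,0,0,54.5,6)])"
```

```text
side [338.2 262.5] 265 -152.2 -33.4
side [255.7 281.2] 175 -23.2 7.7
side [287.  328.5] 325 -79.2 96.4
t 13.65 F [ 1.  -0.4  0.1] open 0.018 at [-49.5   0.5  -0.1  54.4]
[[0.005,0.0,0.0,-0.0],[0.006,0.0,0.0,-0.0],[0.005,0.0,0.0,-0.0],[0.005,0.0,0.0,-0.0],[0.005,0.0,0.0,-0.0],[0.006,0.001,0.0,-0.0]]
```

send_rows --moves '[[[0.006,0,0,0],[0.006,0,0,0],[0.006,0,0,0],[0.006,0,0,0],[0.005,0,0,0],[0.003,0,0,0]]]'

```text
time: 14.25
tool_pos: [0.6223, 0.0947, 0.0543]
tcp_rot: [[0.979, 0.202, 0.0], [0.202, -0.979, 0.0], [0.0, 0.0, -1.0]]
force: [-1.2, -0.4, 0.2]
opening: 0.018
grip_force: 0.0
```

```bash
python3 -c "
from look import *
im=look(('side',))
import cv2
hsv=cv2.cvtColor(im,cv2.COLOR_BGR2HSV)[250:330,160:250]
m=((hsv[...,1]<60)&(hsv[...,2]>110)).astype(np.uint8); k,_,s,c=cv2.connectedComponentsWithStats(m)
print([(c[i]+[160,250],s[i,4]) for i in range(1,k) if s[i,4]>15])
plan([(-40,0,0,54.5,1),(-40,0,0,85,3),(-82.7,-123.5,79.5,85,10),(-82.7,-123.5,79.5,85,1),(-82.7,-123.5,79.5,54.5,3)])"
```

```text
side [231.1 248.6] 42 25.0 -61.1
side [338.3 262.5] 268 -152.3 -33.5
side [234.9 281.4] 107 9.5 8.7
side [287.  328.5] 327 -79.2 96.4
[(array([185.84392655, 290.53460452]), np.int32(1416)), (array([232.14438503, 281.88235294]), np.int32(187))]
t 14.3 F [-0.9 -0.3  0.2] open 0.018 at [-18.8   0.6  -0.1  54.3]
[[-0.021,0.001,0.0,-0.0],[0.0,0.0,-0.01,-0.0],[0.0,0.0,-0.01,-0.0],[0.0,0.0,-0.011,-0.0],[-0.004,0.012,0.0,-0.14],[-0.006,0.012,0.0,-0.14],[-0.008,0.01,0.0,-0.14],[-0.009,0.01,0.0,-0.14]]
[[-0.01,0.008,0.0,-0.13],[-0.011,0.007,0.0,-0.14],[-0.012,0.005,0.0,-0.14],[-0.013,0.004,0.0,-0.14],[-0.013,0.001,0.0,-0.14],[-0.013,0.0,0.0,-0.14],[0.0,0.0,0.0,0.0],[0.0,0.0,0.01,0.0]]
[[0.0,0.0,0.011,0.0],[0.0,0.0,0.01,0.0]]
```

send_rows --moves '[[[-0.021,0.001,0,0],[0,0,-0.01,0],[0,0,-0.01,0],[0,0,-0.011,0],[-0.004,0.012,0,-0.14],[-0.006,0.012,0,-0.14],[-0.008,0.01,0,-0.14],[-0.009,0.01,0,-0.14]]]'

```text
time: 15.1
tool_pos: [0.5951, 0.0372, 0.0863]
tcp_rot: [[0.718, 0.696, 0.001], [0.696, -0.718, -0.0], [0.001, 0.001, -1.0]]
force: [0.1, 0.4, 0.7]
opening: 0.0183
grip_force: 0.0
```

send_rows --moves '[[[-0.01,0.008,0,-0.13],[-0.011,0.007,0,-0.14],[-0.012,0.005,0,-0.14],[-0.013,0.004,0,-0.14],[-0.013,0.001,0,-0.14],[-0.013,0,0,-0.14],[0,0,0,0]]]'

```text
time: 15.8
tool_pos: [0.585, -0.0416, 0.0862]
tcp_rot: [[-0.025, 1.0, 0.001], [1.0, 0.025, -0.0], [-0.001, 0.001, -1.0]]
force: [0.7, 0.3, -0.6]
opening: 0.0181
grip_force: 0.0
```

```bash
python3 -c "
from look import *
import cv2
t=arm.read_camera('top')
im=look(('side',))
cv2.imwrite('pics/b6.png',np.hstack([cv2.resize(t[115:315,190:390],None,fx=2,fy=2,interpolation=2),cv2.resize(im[190:390,160:360],None,fx=2,fy=2,interpolation=2)]))
plan([(-82.7,-123.5,79.5,54.5,4),(-64,-25,79.5,54.5,11)])"
```

```text
side [294.3 235.3] 227 -77.3 -93.0
side [338.1 262.6] 262 -152.1 -33.3
side [287.  328.4] 322 -79.1 96.3
t 15.9 F [-0.5 -0.7 -0.6] open 0.0179 at [ -83.1 -123.9   79.3   85.9]
[[0.0,0.0,0.008,-0.0],[0.0,0.0,0.008,-0.0],[0.0,0.0,0.008,-0.0],[0.0,0.0,0.007,-0.0],[0.009,0.0,0.0,-0.0],[0.009,0.0,0.0,-0.0],[0.009,0.0,0.0,-0.0],[0.01,0.0,0.0,-0.0]]
[[0.009,0.0,0.0,-0.0],[0.009,0.0,0.0,-0.0],[0.009,0.0,0.0,-0.0],[0.009,0.0,0.0,-0.0],[0.009,0.0,0.0,-0.0],[0.01,0.0,0.0,-0.0],[0.009,0.0,0.0,-0.0]]
```

View pics/b6.png

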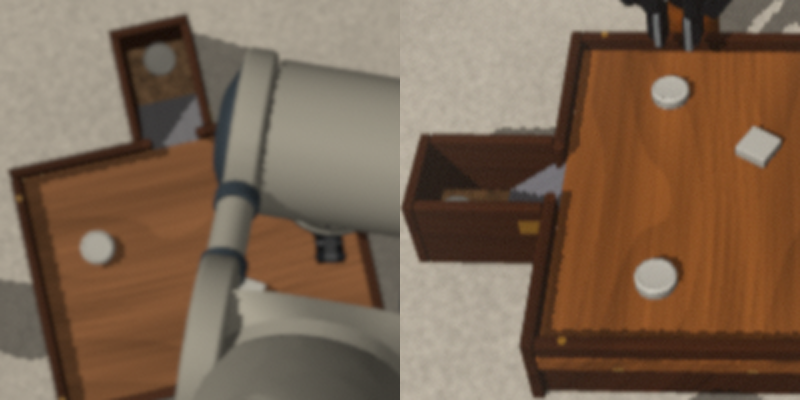

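Blank C is in the slot: the top crop shows it at (160,58). The fingers hang behind blank A, which is at (670,92) in the side crop. I'll lower and push A.

send_rows --moves '[[[0,0,0.008,0],[0,0,0.008,0],[0,0,0.008,0],[0,0,0.007,0],[0.005,0,0,0],[0.009,0,0,0],[0.009,0,0,0],[0.01,0,0,0]]]'

```text
time: 16.7
tool_pos: [0.5836, -0.0063, 0.0546]
tcp_rot: [[-0.023, 1.0, 0.001], [1.0, 0.023, -0.0], [-0.0, 0.001, -1.0]]
force: [-0.3, -0.4, 0.3]
opening: 0.0182
grip_force: 0.0
```

send_rows --moves '[[[0.01,0,0,0],[0.01,0,0,0],[0.01,0,0,0],[0.01,0,0,0],[0.01,0,0,0],[0.01,0,0,0],[0.007,0,0,0]]]'

```text
time: 17.4
tool_pos: [0.5819, 0.0607, 0.0543]
tcp_rot: [[-0.023, 1.0, -0.0], [1.0, 0.023, 0.0], [0.0, -0.0, -1.0]]
force: [0.4, -1.0, 0.7]
opening: 0.0181
grip_force: 0.0
```

```bash
python3 -c "
from look import *
look()
plan([(-64,-25,79.5,54.5,1)])"
```

```text
top [233.6 204.3] 254 -15.0 88.1
top [328.7 203.9] 257 -53.2 -89.4
top [229.6 236.6] 166 -74.0 108.1
top [326.4 235.7] 203 -111.8 -72.2
top [312.1 259.6] 144 -150.3 -35.9
side [338.2 262.5] 266 -152.2 -33.4
side [279.4 279.5] 274 -60.2 3.6
side [287.  328.5] 325 -79.2 96.4
t 17.5 F [ 0.5 -0.6 -0.1] open 0.0182 at [-65.5 -24.5  79.6  54.3]
[[0.0,0.002,0.0,0.0]]
```

```bash
python3 -c "
from plan import *
plan([(-69,-45,79.5,54.5,2),(-69,-45,79.5,82,2),(-118,0,0,82,10),(-118,0,0,82,1),(-118,0,0,54.5,3)])"
```

```text
t 17.5 F [ 0.5 -0.6 -0.1] open 0.0182 at [-65.5 -24.5  79.6  54.3]
[[-0.01,0.0,0.0,0.0],[-0.011,0.0,0.0,0.0],[0.0,0.0,-0.014,0.0],[0.0,0.0,-0.014,0.0],[0.004,-0.006,0.0,0.14],[0.002,-0.006,0.0,0.14],[0.002,-0.006,0.0,0.14],[0.001,-0.007,0.0,0.14]]
[[0.0,-0.006,0.0,0.13],[0.0,-0.007,0.0,0.14],[-0.002,-0.006,0.0,0.14],[-0.003,-0.006,0.0,0.14],[-0.003,-0.006,0.0,0.14],[-0.005,-0.005,0.0,0.14],[0.0,0.0,0.0,-0.0],[0.0,0.0,0.009,-0.0]]
[[0.0,0.0,0.01,-0.0],[0.0,0.0,0.009,-0.0]]
```

send_rows --moves '[[[-0.01,0,0,0],[-0.011,0,0,0],[0,0,-0.014,0],[0,0,-0.014,0],[0.004,-0.006,0,0.14],[0.002,-0.006,0,0.14],[0.002,-0.006,0,0.14],[0.001,-0.007,0,0.14]]]'

```text
time: 18.3
tool_pos: [0.5596, 0.0525, 0.0838]
tcp_rot: [[0.517, 0.856, 0.002], [0.856, -0.517, 0.0], [0.001, 0.001, -1.0]]
force: [0.3, 0.6, 0.2]
opening: 0.0176
grip_force: 0.0
```

send_rows --moves '[[[0,-0.006,0,0.13],[0,-0.007,0,0.14],[-0.002,-0.006,0,0.14],[-0.003,-0.006,0,0.14],[-0.003,-0.006,0,0.14],[-0.005,-0.005,0,0.14],[0.01,0,0,0],[0,0,0,0]]]'

```text
time: 19.1
tool_pos: [0.5371, 0.075, 0.0835]
tcp_rot: [[0.979, 0.206, 0.003], [0.206, -0.979, 0.0], [0.003, 0.0, -1.0]]
force: [1.1, 1.1, -0.6]
opening: 0.018
grip_force: 0.0
```

send_rows --moves '[[[0,0,0.009,0],[0,0,0.009,0],[0,0,0.009,0],[0,0,0,0]]]'

```text
time: 19.5
tool_pos: [0.534, 0.0746, 0.0536]
tcp_rot: [[0.979, 0.203, -0.003], [0.203, -0.979, -0.0], [-0.003, -0.0, -1.0]]
force: [-0.3, -0.6, -0.5]
opening: 0.0181
grip_force: 0.0
```

```bash
python3 -c "
from look import *
look(('side',))
plan([(-48,0.5,0,54.5,7),(-18,.5,0,54.5,6)])"
```

```text
side [279.3 279.5] 270 -60.1 3.6
side [287.  328.5] 325 -79.1 96.3
t 19.55 F [-0.8  0.2 -0.4] open 0.0184 at [-109.2   -1.1   -0.    54.3]
[[0.009,0.0,0.0,-0.0],[0.008,0.0,0.0,-0.0],[0.009,-0.001,0.0,-0.0],[0.009,0.0,0.0,-0.0],[0.009,0.0,0.0,-0.0],[0.008,0.0,0.0,-0.0],[0.009,-0.001,0.0,-0.0],[0.005,0.0,0.0,-0.0]]
[[0.005,0.0,0.0,-0.0],[0.005,0.0,0.0,-0.0],[0.005,0.0,0.0,-0.0],[0.005,0.0,0.0,-0.0],[0.005,0.0,0.0,-0.0]]
```

send_rows --moves '[[[0.009,-0.001,0,0],[0.008,0,0,0],[0.009,-0.001,0,0],[0.009,0,0,0],[0.009,0,0,0],[0.008,0,0,0],[0.009,0,0,0],[0.006,0,0,0]]]'

```text
time: 20.35
tool_pos: [0.6011, 0.0904, 0.0553]
tcp_rot: [[0.979, 0.202, 0.0], [0.202, -0.979, 0.0], [0.0, 0.0, -1.0]]
force: [0.8, -0.2, 0.1]
opening: 0.0182
grip_force: 0.0
```

send_rows --moves '[[[0.006,0,0,0],[0.006,0,0,0],[0.006,0,0,0],[0.005,0,0,0],[0.002,0,0,0]]]'

```text
time: 20.85
tool_pos: [0.6252, 0.0954, 0.0553]
tcp_rot: [[0.979, 0.202, 0.0], [0.202, -0.979, 0.0], [0.0, 0.0, -1.0]]
force: [0.4, 0.2, 0.3]
opening: 0.0179
grip_force: 0.0
```

```bash
python3 -c "
from look import *
look(('side',))
plan([(-45,0,0,54.5,1),(-45,0,0,85,3),(-83.5,124.5,-79.5,85,10),(-83.5,124.5,-79.5,85,1)])"
```

```text
side [338.3 262.5] 268 -152.3 -33.5
side [287.1 328.5] 326 -79.2 96.4
t 20.9 F [0.1 0.4 0.1] open 0.0177 at [-15.9   0.7  -0.1  55.3]
[[-0.029,0.001,0.001,-0.0],[0.0,0.0,-0.01,-0.0],[0.0,0.0,-0.01,-0.0],[0.0,0.0,-0.011,-0.0],[-0.004,-0.012,0.0,0.14],[-0.006,-0.012,0.0,0.14],[-0.007,-0.011,0.0,0.14],[-0.008,-0.01,0.0,0.13]]
[[-0.01,-0.009,0.0,0.14],[-0.011,-0.007,0.0,0.14],[-0.012,-0.005,0.0,0.14],[-0.012,-0.004,0.0,0.14],[-0.013,-0.002,0.0,0.14],[-0.013,0.0,0.0,0.14],[0.0,0.0,0.0,-0.0]]
```

send_rows --moves '[[[-0.029,0.001,0,0],[0,0,-0.01,0],[0,0,-0.01,0],[0,0,-0.011,0],[-0.004,-0.012,0,0.14],[-0.006,-0.012,0,0.14],[-0.007,-0.011,0,0.14],[-0.008,-0.01,0,0.13]]]'

```text
time: 21.7
tool_pos: [0.5722, 0.1346, 0.0872]
tcp_rot: [[0.939, -0.345, 0.001], [-0.345, -0.939, 0.0], [0.001, -0.001, -1.0]]
force: [-0.2, 0.1, 0.5]
opening: 0.018
grip_force: 0.0
```

send_rows --moves '[[[-0.01,-0.009,0,0.14],[-0.011,-0.007,0,0.14],[-0.012,-0.005,0,0.14],[-0.012,-0.004,0,0.14],[-0.013,-0.002,0,0.14],[-0.013,0,0,0.14],[0,0,0,0]]]'

```text
time: 22.4
tool_pos: [0.5332, 0.2035, 0.087]
tcp_rot: [[0.373, -0.928, 0.001], [-0.928, -0.373, 0.0], [-0.0, -0.001, -1.0]]
force: [0.4, -0.1, -0.7]
opening: 0.0181
grip_force: 0.0
```

```bash
cat > slot.py <<'E'
from look import *
def slot():
    t=arm.read_camera('top'); x0,y0,x1,y1=245,118,300,192
    h=cv2.cvtColor(t,cv2.COLOR_BGR2HSV)[y0:y1,x0:x1]
    m=((h[...,1]<75)&(h[...,2]>75)).astype(np.uint8); k,_,s,c=cv2.connectedComponentsWithStats(m)
    for i in range(1,k):
        if s[i,4]>30: w=ray('top',c[i]+[x0,y0],.02); d=(w-G)*1e3; print('slot',s[i],(c_*d[0]+s_*d[1]).round(),(c_*d[1]-s_*d[0]).round())
    cv2.imwrite('pics/slot.png',cv2.resize(t[100:300,180:380],None,fx=3,fy=3,interpolation=2))
E
python3 -c "
from slot import *
slot();look(('side',))
plan([(-83.5,124.5,-79.5,54.5,4),(-64.5,25.5,-79.5,54.5,11),(-69,47,-79.5,54.5,2)])"
```

```text
slot [  0   0  55  58 940] 110.0 -29.0
slot [  0  15  12  56 344] 55.0 50.0
slot [ 16  19  20  31 422] 78.0 -0.0
slot [ 26  45  21  26 260] 23.0 -12.0
side [295.1 220.1] 66 -76.3 -129.2
side [285.5 329. ] 192 -77.0 97.3
t 22.5 F [ 0.2 -0.6 -0.3] open 0.0181 at [-83.6 124.  -79.4  86.8]
[[0.0,0.0,0.008,0.0],[0.0,0.0,0.008,0.0],[0.0,0.0,0.008,0.0],[0.0,0.0,0.008,0.0],[0.009,0.0,0.0,0.0],[0.009,0.0,0.0,0.0],[0.009,0.0,0.0,0.0],[0.009,0.0,0.0,0.0]]
[[0.01,0.0,0.0,0.0],[0.009,0.0,0.0,0.0],[0.009,0.0,0.0,0.0],[0.009,-0.001,0.0,0.0],[0.009,0.0,0.0,0.0],[0.009,0.0,0.0,0.0],[0.009,0.0,0.0,0.0],[-0.011,0.0,0.0,0.0]]
[[-0.011,0.001,0.0,0.0]]
```

Two blanks are now in the slot; the blob there covers two discs' area. On to B.

send_rows --moves '[[[0,0,0.008,0],[0,0,0.008,0],[0,0,0.008,0],[0,0,0.008,0],[0.005,0,0,0],[0.009,0,0,0],[0.009,0,0,0],[0.01,0,0,0]]]'

```text
time: 23.3
tool_pos: [0.5461, 0.1707, 0.0546]
tcp_rot: [[0.375, -0.927, 0.001], [-0.927, -0.375, 0.0], [0.0, -0.001, -1.0]]
force: [-0.6, 0.2, 0.1]
opening: 0.0178
grip_force: 0.0
```

send_rows --moves '[[[0.01,0,0,0],[0.01,0,0,0],[0.01,-0.001,0,0],[0.01,0,0,0],[0.01,0,0,0],[0.01,0,0,0],[0.007,0,0,0]]]'

```text
time: 24.0
tool_pos: [0.572, 0.109, 0.0543]
tcp_rot: [[0.375, -0.927, 0.0], [-0.927, -0.375, -0.0], [0.0, -0.0, -1.0]]
force: [-0.6, 0.8, -0.3]
opening: 0.0179
grip_force: 0.0
```

send_rows --moves '[[[-0.01,0,0,0],[-0.012,0,0,0],[0,0,-0.014,0],[0,0,-0.014,0],[0,0,0,0]]]'

```text
time: 24.5
tool_pos: [0.5643, 0.1311, 0.0846]
tcp_rot: [[0.376, -0.926, 0.003], [-0.926, -0.376, 0.0], [0.001, -0.003, -1.0]]
force: [-0.5, -0.3, -0.3]
opening: 0.0181
grip_force: 0.0
```

```bash
python3 -c "
from look import *
look()
plan([(-110,1,0,82,10),(-110,1,0,82,1),(-110,1,0,54.5,3)])"
```

```text
top [274.9 246.6] 251 -111.1 27.9
top [309.2 265.9] 42 -160.8 -28.0
top [223.1 297.1] 85 -183.6 143.7
side [264.6 214. ] 178 -22.3 -143.5
side [342.2 266.6] 62 -158.8 -24.9
side [279. 279.] 180 -59.5 2.4
t 24.6 F [-0.6 -1.  -0.4] open 0.0178 at [-69.2  47.8 -79.7  82.9]
[[0.004,0.005,0.0,-0.14],[0.003,0.005,0.0,-0.14],[0.002,0.006,0.0,-0.14],[0.002,0.006,0.0,-0.14],[0.001,0.006,0.0,-0.14],[0.0,0.006,0.001,-0.13],[-0.001,0.006,0.0,-0.14],[-0.002,0.006,0.0,-0.14]]
[[-0.003,0.006,0.0,-0.14],[-0.003,0.005,0.0,-0.14],[0.0,0.0,0.0,-0.0],[0.0,0.0,0.009,-0.0],[0.0,0.0,0.009,-0.0],[0.0,0.0,0.009,-0.0]]
```

send_rows --moves '[[[0.004,0.005,0,-0.14],[0.003,0.005,0,-0.14],[0.002,0.006,0,-0.14],[0.002,0.006,0,-0.14],[0.001,0.006,0,-0.14],[0,0.006,0,-0.13],[-0.001,0.006,0,-0.14],[-0.002,0.006,0,-0.14]]]'

```text
time: 25.4
tool_pos: [0.5389, 0.087, 0.0819]
tcp_rot: [[0.998, -0.07, -0.001], [-0.07, -0.998, -0.0], [-0.001, 0.0, -1.0]]
force: [-0.2, -0.0, -0.3]
opening: 0.0182
grip_force: 0.0
```

send_rows --moves '[[[-0.003,0.006,0,-0.14],[-0.003,0.005,0,-0.14],[0,0,0,0],[0,0,0.009,0],[0,0,0.009,0],[0,0,0.009,0],[0,0,0,0]]]'

```text
time: 26.1
tool_pos: [0.5324, 0.0764, 0.0536]
tcp_rot: [[0.98, 0.201, -0.002], [0.201, -0.98, -0.0], [-0.002, -0.0, -1.0]]
force: [0.9, 0.9, -0.4]
opening: 0.0181
grip_force: 0.0
```

```bash
python3 -c "
from look import *
look(('side',))
plan([(-48,0.5,0,54.5,7),(-17,.5,0,54.5,6)])"
```

```text
side [279.3 279.2] 276 -60.1 2.9
t 26.15 F [ 0.4  0.4 -0.8] open 0.0175 at [-1.104e+02  9.000e-01 -1.000e-01  5.430e+01]
[[0.009,0.0,0.0,-0.0],[0.009,0.0,0.0,-0.0],[0.009,0.0,0.0,-0.0],[0.009,0.0,0.0,-0.0],[0.009,0.0,0.0,-0.0],[0.009,0.0,0.0,-0.0],[0.008,0.0,0.0,-0.0],[0.005,0.0,0.0,-0.0]]
[[0.005,0.0,0.0,-0.0],[0.006,0.0,0.0,-0.0],[0.005,0.0,0.0,-0.0],[0.005,0.0,0.0,-0.0],[0.005,0.0,0.0,-0.0]]
```

send_rows --moves '[[[0.009,0,0,0],[0.009,0,0,0],[0.009,0,0,0],[0.009,0,0,0],[0.009,0,0,0],[0.009,0,0,0],[0.008,0,0,0],[0.006,0,0,0]]]'

```text
time: 26.95
tool_pos: [0.6007, 0.0901, 0.0552]
tcp_rot: [[0.979, 0.202, 0.0], [0.202, -0.979, -0.0], [0.0, 0.0, -1.0]]
force: [-0.3, -0.0, 0.4]
opening: 0.018
grip_force: 0.0
```

send_rows --moves '[[[0.006,0,0,0],[0.006,0,0,0],[0.006,0,0,0],[0.005,0,0,0],[0.002,0,0,0],[0,0,0,0]]]'

```text
time: 27.55
tool_pos: [0.6246, 0.0951, 0.0553]
tcp_rot: [[0.979, 0.202, 0.0], [0.202, -0.979, -0.0], [0.0, 0.0, -1.0]]
force: [0.8, -0.7, -0.2]
opening: 0.0181
grip_force: 0.0
```

send_rows --moves '[[[-0.03,0,0,0],[0,0,-0.02,0],[0,0,-0.03,0],[-0.02,0.03,-0.03,0],[-0.02,0.045,-0.02,0],[-0.02,0.045,0,0],[-0.02,0.045,0,0],[-0.02,0.045,0,0]]]'

```text
time: 28.35
tool_pos: [0.5393, -0.1357, 0.1544]
tcp_rot: [[0.979, 0.203, 0.0], [0.203, -0.979, -0.0], [0.0, 0.0, -1.0]]
force: [0.4, -1.0, -0.1]
opening: 0.0178
grip_force: 0.0
```

```bash
python3 -c "
from slot import *
slot();look();print(arm.get_obs()['time'],arm.get_obs()['tool_pos'])"
```

```text
slot [  0   0  55  58 937] 110.0 -29.0
slot [  0  15  11  56 341] 55.0 50.0
slot [ 16  19  31  52 786] 54.0 -4.0
top [313.  261.3] 221 -153.9 -37.0
top [366.5 295.2] 51 -238.2 -122.2
side [338.1 262.5] 259 -151.9 -33.4
28.5 [ 0.53931241 -0.1366396   0.15417553]
```

View pics/slot.png

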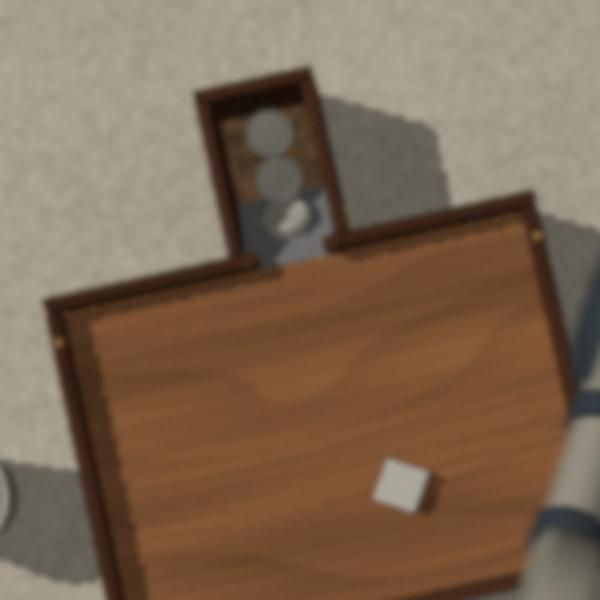

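send_rows --moves '[[[0,0,-0.03,0],[0,0,-0.02,0],[0,0,0,0],[0,0,0,0],[0,0,0,0],[0,0,0,0]]]'

```text
time: 29.1
tool_pos: [0.5397, -0.1335, 0.2032]
tcp_rot: [[0.979, 0.203, -0.001], [0.203, -0.979, 0.001], [-0.001, -0.001, -1.0]]
force: [0.3, 0.1, 0.3]
opening: 0.0183
grip_force: 0.0
```

```bash
python3 -c "
from slot import *
slot();print(arm.sign_off())"
```

```text
slot [   0    0   55   71 1278] 95.0 -8.0
slot [ 16  19  31  52 780] 55.0 -4.0
the job is handed in; nothing more can be done
None
```

I swept the three round blanks through the gate one at a time and handed the job in at about 29 s: two lie on the slot floor and the third rests on the chute behind them (no room for three flat), the square stayed on the tray, and no move went near the cup or jar; while finding the true fingertip height I pressed the fingertips on the deck once, at about 41 N.

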